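Lock the grid top of the glass grinder

TASK

Lock the glass grinder's grid top with its push-and-turn knob: turn the knob clockwise, as seen from above, feeling for the spot where its turning resistance dips and it clicks into a hidden notch, push it down there until it is fully in, then turn it a little further so that it stays down when you let go. Press only gently, never forcing the knob down or round where it is blocked, and leave the other things lying as they are.

Things in the scene. Friction and masses are not known exactly. Their poses are not given: they have to be found in the camera images.
- grinder: Glass grinder, white box on a red foot, 250 x 310 mm, fixed; flat grid top 120 mm above its origin (centre of the underside). In its frame the knob's axis is at x = -50, y = +45 mm. Also on the grid: a steel bit at x = 45, y = -55 (28 mm high) and a white fence at x = 75, y = -75 (6 x 100 mm, 22 mm high).
- knob_grip (a point): On the knob's upright axis, mid-height of its black bar grip, 42 mm above the grid with the knob up. Bar: 44 mm long (this x axis, red mark at the +x end), 14 mm thick (y), 17 to 54 mm above the grid; a flange 40 mm across and 3 mm thick is right under it. The knob turns about z and slides straight down. Its stops lie 0.2 rad or more behind the start and 1.6 rad ahead.
- knob_foot (a point): Centre of the round metal plate (68 mm across) on the grid under the knob. Hidden below: a plate with one slot, 20 to 68 degrees clockwise of the knob's start. Turning takes under 0.1 N m. A spring ball drops into the slot: for 0.17 rad before the notch's middle it pulls the knob on (torque 0.15 N m lower, below zero), for 0.17 rad past it it resists, up to about 0.3 N m.
- knob_pin (a point): Point on the knob's axis, 15 mm below the grid with the knob up: level of the hidden pin. Within about 0.05 rad of the notch's middle the pin goes down through the slot; elsewhere the knob stops hard after about 1.5 mm. Fully in, turn on about 0.3 rad (0.25 to 0.5 will do, past the 0.3 N m peak): the pin is then under the plate and holds. More than 25 N of pin on plate or slot side does damage.
- lock_knob (a joint): How far the knob is pushed down, m: 0 up, 0.0135 fully in. A spring pushes it up with about 4.6 N at 0, 9.1 N at 0.0135. Blocked by the plate it reaches only about 0.0015; locked and let go it rests at about 0.0115; not locked it springs back to 0.
- wood_strip: Loose light wooden strip, 22 x 120 x 10 mm, lying on the grinder's grid on its far side; origin: centre of the underside, y along its length. To be left alone.
- glass_leaf: Loose purple piece of glass, 110 x 50 x 6 mm, on the table; origin: centre of the underside. To be left alone.
- coolant: Loose closed bottle with a blue cap, 60 mm across, 140 mm high, on the table; origin: centre of the underside. To be left alone.
- spare_bit: Loose brass grinding bit, 25 mm across, 30 mm high, on the table; origin: centre of the underside. To be left alone.

How it is judged:
By the outcome, as a careful person would: the job done as asked, in the order asked, and still so for the second after the job is handed in, with the robot touching nothing.
It also fails if it takes over 64 s, if anything falls off the work surface, if the arm or the gripper's body presses on something with over 40 N, if the wrist force passes 120 N, or if a joint passes its speed limit or range.

ROBOT

A 6-joint arm with a two-finger parallel gripper is mounted at the origin on the work surface. World frame = base frame: x ahead of the robot, y to its left, z up, the work surface at z = 0. Lengths are in m, angles in rad, forces in N, time in s.
With the tool pointing down it reaches from about 0.375 to 0.9 m from the base axis. Payload 3.1 kg.
Tool frame: the origin (TCP) lies on the centre line of the jaws, within the pads' length; the fingertips stand 22 mm ahead of it and the grasp point (between the pads) lies 3 mm ahead of it; z points along the fingers, y is the line along which they close (so a half turn about z gives the same grasp; the last joint's range is limited). The gripper opens to 85 mm and grips with 20 to 120 N. Pads are 22 mm wide; open, the fingers measure 114 mm over their backs; the gripper's body (76 mm by 85 mm) begins 54 mm behind the grasp point. The pads swing forward as they close: fully open they stand 13 mm farther back than shut.
Start: joints at [1.083, 0.527, 1.433, -0, 1.181, -0.178], TCP at [0.19, 0.595, 0.253] pointing down, gripper open.
Joint ranges: [-3.08, 3.08], [-0.75, 2.2], [0.22, 2.44], [-1.43, 4.57], [0, 2.65], [-2.85, 2.85]. Speed limits (rad/s): [2.79, 2.79, 3.14, 3.14, 3.14, 3.14].

INTERFACE

Orientations are given as a unit quaternion [x, y, z, w].
In Python, from station import manip gives the robot as it stands.
- The arm moves only by the shell command python3 drive.py 'ROWS' [FORCE]. ROWS is a JSON list of rows, 1 to 20 of them, each an object with the fields dx, dy, dz (the shift in m), turn (a turn about the tool's z in rad), finger_gap (the opening from 0.0 (shut) to 1.0 (fully open)); a field left out counts as zero (the opening has to be given); each row is the pose to reach, as a shift and turn from the pose commanded when the command began, along the tool's axes at that moment; what a row does not reach only later rows make up. A row lasts 1/10 s, in which the tool goes at most 0.05 m and 0.15 rad, less where a joint would pass 70% of its speed; a pose out of reach is approached as far as the arm can. The fingers move at their own pace and stop on an object; FORCE is the grip in N (left out, the last holds). Time passes only in rows, so rows that do not move let the fingers close. It prints the time, the measured TCP pose, the force, the opening and the grip force at its end. Input that does not fit is refused with a message, and nothing moves.
- manip.sense(): the state, without advancing time (a new reading comes with each control period).
- manip.snapshot(name): name is "scene" or "top" or "wrist"; returns a dict with "pixels" (400x640x3 uint8, red, green, blue), "range_z" (400x640 float32, m along the optical axis (not along the pixel's ray), 0 where there is no reading), "fov_y" (degrees; the focal length in pixels is half the picture's height over the tangent of half this angle, whatever the lens; pixels are square), "cx", "cy" (the principal point, pixels), "R" (3x3) and "t" (3): a world point X has camera coordinates R X + t; the wrist camera has in their place "hand_eye" (4x4, takes a point from camera to tool coordinates, whose origin is the TCP and whose axes are the flange's). Camera axes: x right, y down, z forward; pixel columns grow to the right and rows downward; lengths in m; the calibration is good to about 2 mm. A picture is of the moment at which its call begins: read the wrist's pose just before it.
- manip.sign_off(): hands the job in; it is judged then, once.
The state is a dict: "t": time; "q": joint angles; "qd": joint speeds; "tau": joint torques, N m; "tcp_pos": TCP position; "tool_rot": TCP orientation; "force": force on the tool from outside, world axes, zero at the start; "ft_torque": the same for the moment, N m; "finger_gap": opening from 0.0 (shut) to 1.0 (fully open); "gripper_force": force on a finger pad.
Only numpy, scipy, OpenCV 4.12 (cv2) and the standard library are available. Lean on these libraries where they do the work, as an engineer would, in place of code of your own. Each camera call takes 0.05 s, during which the arm holds its last target. There are 200 camera calls.

## Working session

There is one attempt and no reset: what is moved stays moved. The work goes in short steps, Python scripts to look and compute and a shell command to move; the robot and the scene stay as the last step left them, time stands still between calls to the robot, and variables do not carry over. Pictures are saved under pics/ and viewed, at most 10 in all, crops included, and the job is handed in when it is done.

```bash
ls; mkdir -p pics; python3 - <<'E'
from station import manip
import cv2,numpy as np
print(manip.sense())
for n in("scene","top"):
    s=manip.snapshot(n); np.savez(f"{n}0.npz",**s)
    cv2.imwrite(f"pics/{n}0.png",s["pixels"][:,:,::-1])
    print(n,s["fov_y"],s["cx"],s["cy"],s["R"],s["t"])
E
```

```text
drive.py
pics
station.py
{'t': 0.0, 'q': array([ 1.08350424e+00,  5.28466327e-01,  1.43391348e+00, -1.53770172e-05,
        1.18139938e+00, -1.78480002e-01]), 'qd': array([-6.21025146e-04,  2.35355471e-04, -9.24443386e-04, -3.69487708e-05,
        1.52413126e-03,  3.05559683e-04]), 'tau': array([-5.24243460e-04, -4.42352235e+01, -1.78025419e+01, -2.38353168e-04,
        8.44458584e-03,  6.65626487e-06]), 'tcp_pos': array([0.18959689, 0.59483965, 0.25232992]), 'tool_rot': array([ 1.53790250e-01,  9.88102912e-01, -1.03557643e-03, -3.50530646e-04]), 'force': array([-0.01893067,  0.09207413, -0.74387799]), 'ft_torque': array([0.04726211, 0.03749166, 0.03222507]), 'gripper_force': 0.0, 'finger_gap': 1.0026468078318467}
scene 49.78181082328666 321.3308849322659 205.28206385793771 [[ 0.8504826   0.52599288 -0.00329266]
 [ 0.44463512 -0.72225079 -0.52976732]
 [-0.28103196  0.44909385 -0.84813663]] [-0.44402545 -0.18903891  1.41095339]
top 42.61444551437304 323.5653171333487 197.25874131862312 [[-2.71687826e-02 -9.99608559e-01 -6.67730171e-03]
 [-9.78248111e-01  2.79612423e-02 -2.05545134e-01]
 [ 2.05651381e-01  9.47646729e-04 -9.78624857e-01]] [-0.01209361  0.55274853  1.32188016]
```

View pics/scene0.png

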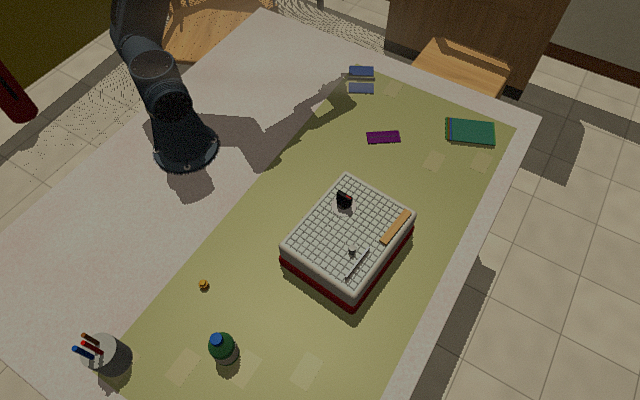

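View pics/top0.png

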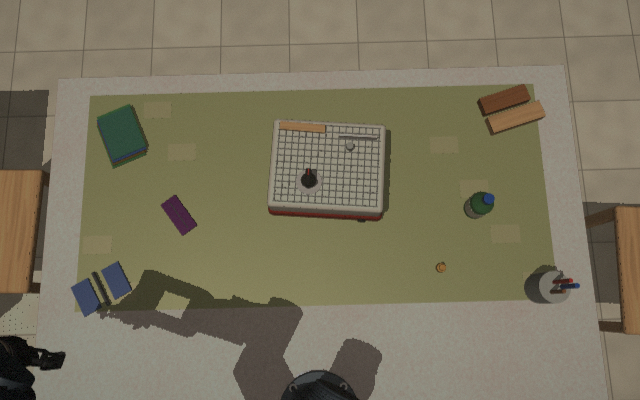

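The scene view shows the knob (black bar, red mark) at about (344,200). In the top view it is at (308,181), with the red end pointing up towards (308,171), which is roughly world +x. I'll triangulate it from both views.

```bash
cat > h.py <<'E'
import numpy as np,cv2
from scipy.spatial.transform import Rotation as Ro
def cam(s,tcp=None,rot=None):
    "K, camera-to-world R, centre"
    f=200/np.tan(np.radians(s["fov_y"])/2)
    K=np.array([[f,0,s["cx"]],[0,f,s["cy"]],[0,0,1]],float)
    if "R" in s: R=np.array(s["R"]).T; return K,R,-R@s["t"]
    T=np.array(s["hand_eye"]); Rw=Ro.from_quat(rot).as_matrix()
    return K,Rw@T[:3,:3],Rw@T[:3,3]+tcp
def ray(c,px):
    d=c[1]@np.linalg.inv(c[0])@[px[0],px[1],1]; return c[2],d/np.linalg.norm(d)
def plane(c,px,z):
    o,d=ray(c,px); return o+d*(z-o[2])/d[2]
def tri(rays):
    A=sum(np.eye(3)-np.outer(d,d) for o,d in rays); b=sum((np.eye(3)-np.outer(d,d))@o for o,d in rays)
    return np.linalg.solve(A,b)
def blobs(m,amin=3):
    n,l,st,ce=cv2.connectedComponentsWithStats(m.astype(np.uint8)); return [(st[i],ce[i]) for i in range(1,n) if st[i][4]>=amin]
def red(p): p=p.astype(int); return (p[...,0]>70)&(p[...,0]>2*p[...,1])&(p[...,0]>2*p[...,2])
def black(p): return p.max(2)<50
E
python3 - <<'E'
from h import *
R=[];B=[]
for n,(x0,x1,y0,y1) in dict(scene=(325,365,180,220),top=(290,330,160,196)).items():
    s=dict(np.load(n+"0.npz")); c=cam(s); p=s["pixels"][y0:y1,x0:x1]
    for nm,f,L in(("red",red,R),("black",black,B)):
        b=max(blobs(f(p)),key=lambda b:b[0][4],default=None)
        if b is None: print(n,nm,"none");continue
        px=b[1]+[x0,y0]; L.append(ray(c,px)); print(n,nm,px,b[0],plane(c,px,.155))
for L in(R,B):
    if len(L)==2: print(tri(L))
# grid outline, top view: red foot/white
s=dict(np.load("top0.npz"));c=cam(s)
for px in((275,121),(384,126),(381,213),(269,207)): print(plane(c,px,.12))
E
```

```text
scene red [347.90909091 196.54545455] [21 15  5  4 11] [0.59154133 0.02023588 0.155     ]
scene black [342.95283019 200.50471698] [ 11  10  16  20 212] [0.58671462 0.00289225 0.155     ]
top red [307.85714286 171.85714286] [17  9  2  6  7] [0.59825105 0.01023758 0.155     ]
top black [308.48066298 179.25966851] [ 11   9  16  19 181] [0.57899131 0.00907132 0.155     ]
[0.59510863 0.01050374 0.16998405]
[0.58261828 0.00985599 0.14207598]
[0.74908949 0.09546157 0.12      ]
[ 0.72662909 -0.19225339  0.12      ]
[ 0.49391247 -0.17264503  0.12      ]
[0.51758495 0.11259024 0.12      ]
```

```bash
python3 drive.py '[{"dx":-0.55,"dy":-0.44,"dz":-0.07,"finger_gap":1},{"dx":-0.55,"dy":-0.44,"dz":-0.07,"finger_gap":1},{"dx":-0.55,"dy":-0.44,"dz":-0.07,"finger_gap":1},{"dx":-0.55,"dy":-0.44,"dz":-0.07,"finger_gap":1},{"dx":-0.55,"dy":-0.44,"dz":-0.07,"finger_gap":1},{"dx":-0.55,"dy":-0.44,"dz":-0.07,"finger_gap":1},{"dx":-0.55,"dy":-0.44,"dz":-0.07,"finger_gap":1},{"dx":-0.55,"dy":-0.44,"dz":-0.07,"finger_gap":1},{"dx":-0.55,"dy":-0.44,"dz":-0.07,"finger_gap":1},{"dx":-0.55,"dy":-0.44,"dz":-0.07,"finger_gap":1},{"dx":-0.55,"dy":-0.44,"dz":-0.07,"finger_gap":1},{"dx":-0.55,"dy":-0.44,"dz":-0.07,"finger_gap":1},{"dx":-0.55,"dy":-0.44,"dz":-0.07,"finger_gap":1},{"dx":-0.55,"dy":-0.44,"dz":-0.07,"finger_gap":1},{"dx":-0.55,"dy":-0.44,"dz":-0.07,"finger_gap":1},{"dx":-0.55,"dy":-0.44,"dz":-0.07,"finger_gap":1},{"dx":-0.55,"dy":-0.44,"dz":-0.07,"finger_gap":1},{"dx":-0.55,"dy":-0.44,"dz":-0.07,"finger_gap":1}]'
cat > w.py <<'E'
import sys
from h import *
from station import manip
def wrist(n):
    st=manip.sense(); s=manip.snapshot("wrist")
    np.savez(f"w{n}.npz",tcp=st["tcp_pos"],rot=st["tool_rot"],**s)
    cv2.imwrite(f"pics/w{n}.png",s["pixels"][:,:,::-1])
    print(st["t"],st["tcp_pos"],st["q"],Ro.from_quat(st["tool_rot"]).as_matrix()[:,0]); return s
if __name__=="__main__": print(np.round(wrist(sys.argv[1])["hand_eye"],3))
E
python3 w.py 1
```

```text
t: 1.9
tcp_pos: [0.5788, 0.0108, 0.323]
tool_rot: [0.153, 0.988, 0.0, -0.001]
force: [-0.4, 0.2, 0.1]
finger_gap: 1.0
gripper_force: 0.0
1.9 [0.57884586 0.01075425 0.32296005] [-1.74528351e-01  3.92636325e-01  1.46365149e+00  3.93589451e-04
  1.28716229e+00 -1.43853342e+00] [-0.95327248  0.30210595  0.00189106]
[[ 0.    -0.946 -0.324  0.084]
 [ 1.     0.     0.001  0.   ]
 [-0.001 -0.324  0.946 -0.12 ]
 [ 0.     0.     0.     1.   ]]
```

View pics/w1.png

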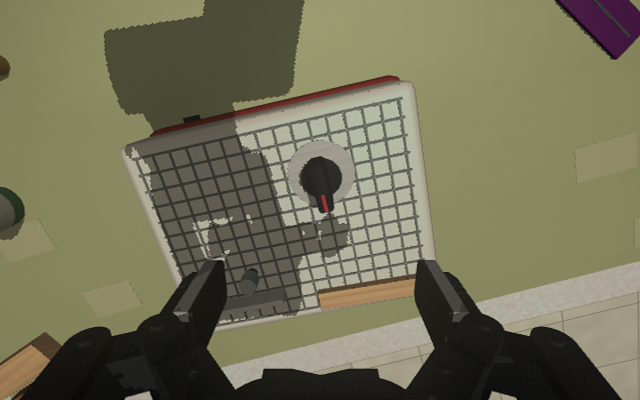

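The wrist view shows the round foot plate centred near (321,173), with the black knob at (320,177). The red mark runs down to (326,210). I'll take a second view with the camera directly over the knob.

```bash
python3 drive.py '[{"dx":-0.04,"dy":0.01,"finger_gap":1},{"dx":-0.075,"dy":0.02,"dz":0.03,"finger_gap":1},{"dx":-0.075,"dy":0.02,"dz":0.03,"finger_gap":1},{"dx":-0.075,"dy":0.02,"dz":0.03,"finger_gap":1}]' | head -2
python3 w.py 2|head -2; python3 -c "
import cv2;i=cv2.imread('pics/w2.png');cv2.imwrite('pics/w2c.png',cv2.resize(i[0:200,200:440],None,fx=3,fy=3))"
```

```text
t: 2.35
tcp_pos: [0.6566, 0.0068, 0.2912]
2.35 [0.65662672 0.00675842 0.29123974] [-1.59585420e-01  5.37180313e-01  1.30074261e+00  6.17206512e-05
  1.30865449e+00 -1.42337345e+00] [-0.95322494  0.30222147  0.00493942]
```

View pics/w2c.png

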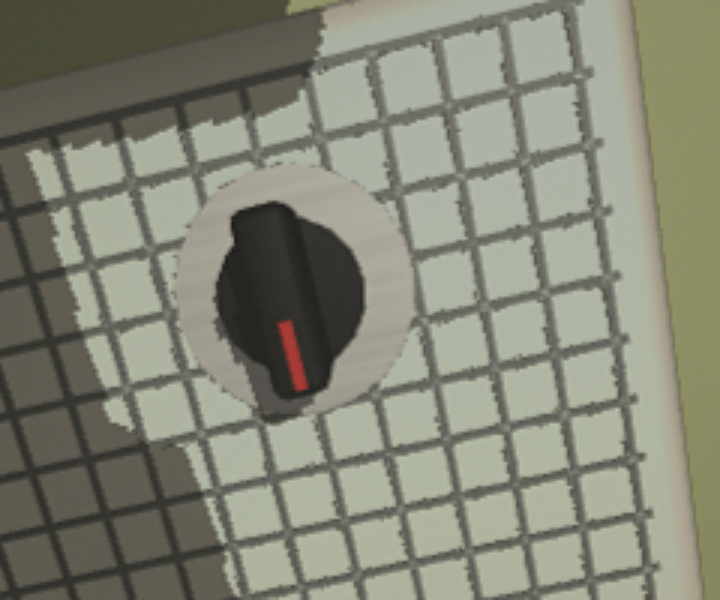

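The crop (3x, offset 200,0) shows the plate centred at (295,291) and the flange centred at (290,295). The red strip runs from (286,322) to (300,388). I'll measure these by masks and ray casting.

```bash
python3 - <<'E'
from h import *
P={}
for n,(x0,x1,y0,y1) in {1:(280,360,130,225),2:(250,345,48,145)}.items():
    s=dict(np.load(f"w{n}.npz")); c=cam(s,s["tcp"],s["rot"]); p=s["pixels"][y0:y1,x0:x1].astype(int); hsv=cv2.cvtColor(s["pixels"][y0:y1,x0:x1],cv2.COLOR_RGB2HSV)
    pale=(p[...,0]>p[...,1]+3)&(p.min(2)>110)
    b=max(blobs(cv2.morphologyEx(pale.astype(np.uint8),cv2.MORPH_OPEN,np.ones((3,3)))),key=lambda b:b[0][4])
    m=cv2.morphologyEx(pale.astype(np.uint8),cv2.MORPH_OPEN,np.ones((3,3)))
    cn=max(cv2.findContours(m,0,1)[0],key=cv2.contourArea)
    e=cv2.fitEllipse(cv2.convexHull(cn)); ec=np.array(e[0])+[x0,y0]
    r=red(p); ys,xs=np.nonzero(r); rc=np.array([xs.mean(),ys.mean()])+[x0,y0]
    q=cv2.fitLine(np.c_[xs,ys].astype(np.float32),cv2.DIST_L2,0,.01,.01).ravel()
    a=rc+0; bb=rc+q[:2]*10*np.sign(q[1]); 
    d=plane(c,bb,.174)-plane(c,a,.174)
    print(n,"ellipse",ec,e[1],plane(c,ec,.121),"redpx",rc,len(xs),plane(c,rc,.174),"dir",np.degrees(np.arctan2(d[1],d[0])))
    P.setdefault("e",[]).append(ray(c,ec)); P.setdefault("r",[]).append(ray(c,rc))
    ends=[np.array([xs[i],ys[i]])+[x0,y0] for i in(ys.argmin(),ys.argmax())]
    print("red ends",[plane(c,v,.174).round(4) for v in ends])
    # depth
    z=s["range_z"]; print("range at red",z[int(rc[1]),int(rc[0])])
    k=black(p); b=max(blobs(k),key=lambda b:b[0][4]); print("black",b[0],b[1]+[x0,y0])
    for nm,px in(("plate",ec+[0,0]),("red",rc)):
        u,v=np.round(px).astype(int); D=z[v,u]; X=c[1]@(np.linalg.inv(c[0])@[px[0],px[1],1]*D)+c[2]; print("depth pt",nm,X)
for k in P: print(k,tri(P[k]))
E
```

```text
1 ellipse [320.78784943 172.77796555] (64.44568634033203, 65.92852020263672) [0.58183936 0.01126327 0.121     ] redpx [324.24285714 203.14285714] 70 [0.59482995 0.01010179 0.174     ] dir -3.0188866038420565
red ends [array([0.5869, 0.0097, 0.174 ]), array([0.602 , 0.0086, 0.174 ])]
range at red 0.28617322
black [  21   27   40   56 1386] [320.95743146 179.8961039 ]
depth pt plate [0.56867458 0.01524443 0.17192089]
depth pt red [0.59467816 0.01014333 0.17442421]
2 ellipse [287.72740173  81.35474396] (44.992942810058594, 71.21370697021484) [0.56820898 0.0072289  0.121     ] redpx [297.12389381 118.15044248] 113 [0.59475469 0.01001508 0.174     ] dir -3.1855279897209132
red ends [array([0.5867, 0.0097, 0.174 ]), array([0.602 , 0.0082, 0.174 ])]
range at red 0.23311341
black [  22   19   49   66 1588] [293.36460957  99.72921914]
depth pt plate [0.56974873 0.01174611 0.17306782]
depth pt red [0.59479829 0.00996068 0.17342367]
e [0.56957369 0.0131892  0.16880482]
r [0.59473457 0.0100843  0.17426912]
```

```bash
python3 - <<'E'
from h import *
s=dict(np.load("w2.npz")); c=cam(s,s["tcp"],s["rot"])
for px,z in(((295,291),.121),((290,294),.137),((264,207),.174),((304,395),.174),((286,322),.174)): print(px,plane(c,(200+px[0]/3,px[1]/3),z).round(4))
p=s["pixels"][48:150,250:345]
m=black(p).astype(np.uint8); d=s["range_z"][48:150,250:345]
K,R,o=c; v,u=np.mgrid[48:150,250:345]; X=(np.stack([u,v,np.ones_like(u)],-1)@np.linalg.inv(K).T*d[...,None])@R.T+o
t=X[X[...,2]>.165]; r=cv2.minAreaRect((t[:,:2]*1000).astype(np.float32)); print("bar top",len(t),t.mean(0),r,np.percentile(t[:,2],95))
q=X[(X[...,2]>.133)&(X[...,2]<.141)&(m>0)]; print("flange",len(q),cv2.minEnclosingCircle((q[:,:2]*1000).astype(np.float32)))
q=X[(X[...,2]>.117)&(X[...,2]<.127)]; print("grid z",np.median(q[:,2]))
E
```

```text
(295, 291) [0.5826 0.0116 0.121 ]
(290, 294) [0.5826 0.0112 0.137 ]
(264, 207) [0.5625 0.0146 0.174 ]
(304, 395) [0.6045 0.0098 0.174 ]
(286, 322) [0.5874 0.0112 0.174 ]
bar top 1344 [0.58227583 0.0119602  0.17798712] ((583.6339111328125, 17.918807983398438), (27.852697372436523, 44.0395393371582), 85.53755187988281) 0.17445426223538474
flange 541 ((582.67529296875, 10.661169052124023), 19.3585262298584)
grid z 0.11989628518588544
```

Axis estimate is (0.5823, 0.011), bar yaw about -3.2° and bar top at z = 0.174. Next I'll move above the knob and align with the bar.

```bash
python3 drive.py '[{"dx":0.04,"dy":-0.01,"turn":-0.15,"finger_gap":0.6},{"dx":0.072,"dy":-0.0185,"dz":0.04,"turn":-0.251,"finger_gap":0.5},{"dx":0.072,"dy":-0.0185,"dz":0.075,"turn":-0.251,"finger_gap":0.5},{"dx":0.072,"dy":-0.0185,"dz":0.075,"turn":-0.251,"finger_gap":0.5},{"dx":0.072,"dy":-0.0185,"dz":0.075,"turn":-0.251,"finger_gap":0.5},{"dx":0.072,"dy":-0.0185,"dz":0.075,"turn":-0.251,"finger_gap":0.5}]' 40
cat > a.py <<'E'
from h import *
from station import manip
s=manip.sense(); R=Ro.from_quat(s["tool_rot"]).as_matrix()
print(s["t"],"tcp",s["tcp_pos"].round(4),"yaw",np.degrees(np.arctan2(R[1,0],R[0,0])).round(2),"F",s["force"].round(2),"M",s["ft_torque"].round(3),"gap",round(s["finger_gap"],3),"g",round(s["gripper_force"],1),"to axis",(R.T@(np.array([.5823,.011,.167])-s["tcp_pos"])).round(4),"z",R[:,2].round(4))
E
python3 a.py; python3 w.py 3|head -2
```

```text
t: 3.0
tcp_pos: [0.5857, 0.0094, 0.2214]
tool_rot: [0.029, 1.0, -0.0, 0.003]
force: [0.0, 0.4, -0.2]
finger_gap: 0.498
gripper_force: 0.0
3.0 tcp [0.5857 0.0094 0.2214] yaw 176.7 F [ 0.01  0.36 -0.25] M [-0.017 -0.026 -0.068] gap 0.498 g 0.0 to axis [0.0038 0.0015 0.0543] z [ 0.0062 -0.0011 -1.    ]
3.0 [0.5857061  0.0093837  0.22136461] [-1.74625193e-01  5.10929495e-01  1.57073558e+00  4.23891820e-06
  1.05358295e+00 -1.68781087e+00] [-0.99832116  0.0575774  -0.00630163]
```

View pics/w3.png

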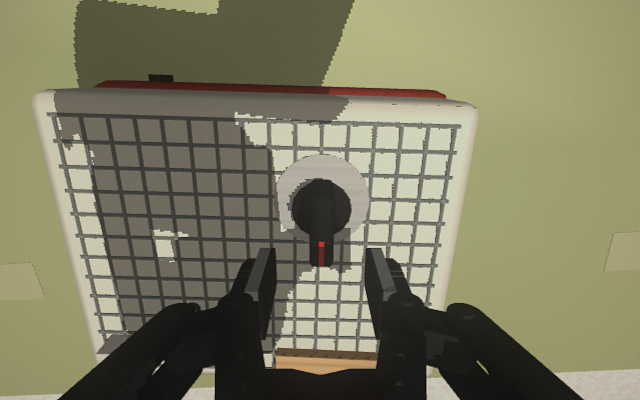

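The view shows the bar vertical at column 321, centred between the pads (columns about 262 and 382). I'll descend around it.

```bash
python3 drive.py '[{"dx":0.0035,"dy":0.001,"dz":0.01,"finger_gap":0.5},{"dx":0.0035,"dy":0.001,"dz":0.03,"finger_gap":0.5},{"dx":0.0035,"dy":0.001,"dz":0.045,"finger_gap":0.5},{"dx":0.0035,"dy":0.001,"dz":0.052,"finger_gap":0.5},{"dx":0.0035,"dy":0.001,"dz":0.052,"finger_gap":0.5},{"dx":0.0035,"dy":0.001,"dz":0.052,"finger_gap":0.5},{"dx":0.0035,"dy":0.001,"dz":0.052,"finger_gap":0.5}]' >/dev/null; python3 a.py
```

```text
3.75 tcp [0.5808 0.0107 0.1671] yaw 176.69 F [ 0.45 -0.2   0.04] M [-0.002 -0.037 -0.03 ] gap 0.5 g 0.0 to axis [-0.0015  0.0004  0.0001] z [ 1.8e-03 -3.0e-04 -1.0e+00]
```

```bash
python3 drive.py '[{"dx":-0.0013,"dy":0.0003,"finger_gap":0.4},{"dx":-0.0013,"dy":0.0003,"finger_gap":0.3},{"dx":-0.0013,"dy":0.0003,"finger_gap":0.2},{"dx":-0.0013,"dy":0.0003,"finger_gap":0}]' 40 >/dev/null; python3 a.py;python3 drive.py '[{"finger_gap":0},{"finger_gap":0},{"finger_gap":0},{"finger_gap":0}]' >/dev/null; python3 a.py
```

```text
4.15 tcp [0.5815 0.0105 0.1668] yaw 176.72 F [-0.63 -3.1   1.71] M [-0.424  0.096  0.062] gap 0.154 g 43.6 to axis [-0.0007  0.0006 -0.0002] z [ 5.0e-04 -1.3e-03 -1.0e+00]
4.55 tcp [0.5816 0.0105 0.1666] yaw 176.7 F [-1.29 -4.36  4.04] M [-0.692  0.178  0.013] gap 0.154 g 43.9 to axis [-0.0007  0.0006 -0.0004] z [ 6.e-04 -1.e-03 -1.e+00]
```

```bash
python3 drive.py '[{"dy":-0.0006,"dz":-0.0004,"finger_gap":0},{"dy":-0.0006,"dz":-0.0004,"finger_gap":0},{"dy":-0.0006,"dz":-0.0004,"finger_gap":0}]' >/dev/null; python3 a.py;
python3 drive.py '[{"turn":0.05,"finger_gap":0},{"turn":0.05,"finger_gap":0}]' >/dev/null; python3 a.py
python3 drive.py '[{"turn":0.05,"finger_gap":0},{"turn":0.05,"finger_gap":0}]' >/dev/null; python3 a.py
python3 drive.py '[{"turn":0.05,"finger_gap":0},{"turn":0.05,"finger_gap":0}]' >/dev/null; python3 a.py
```

```text
4.85 tcp [0.5815 0.0104 0.1668] yaw 176.69 F [-0.3  -2.72  4.51] M [-0.465  0.127  0.018] gap 0.156 g 43.9 to axis [-0.0007  0.0006 -0.0002] z [ 5.e-04 -1.e-04 -1.e+00]
5.05 tcp [0.5815 0.0105 0.1668] yaw 173.8 F [ 0.33 -1.98  4.18] M [-0.427  0.04  -0.146] gap 0.154 g 44.0 to axis [-0.0007  0.0006 -0.0002] z [ 5.e-04  2.e-04 -1.e+00]
5.25 tcp [0.5815 0.0106 0.1668] yaw 170.98 F [-0.16 -2.47  4.38] M [-0.413 -0.002 -0.056] gap 0.158 g 44.0 to axis [-0.0007  0.0005 -0.0002] z [ 5.e-04  3.e-04 -1.e+00]
5.45 tcp [0.5816 0.0107 0.1668] yaw 168.15 F [ 0.5  -1.81  3.32] M [-0.224 -0.095 -0.031] gap 0.154 g 44.0 to axis [-0.0006  0.0005 -0.0002] z [ 6.e-04  5.e-04 -1.e+00]
```

```bash
for i in 1; do
python3 drive.py '[{"turn":0.03,"finger_gap":0}]' >/dev/null; python3 a.py
python3 drive.py '[{"turn":0.03,"finger_gap":0}]' >/dev/null; python3 a.py
python3 drive.py '[{"turn":0.03,"finger_gap":0}]' >/dev/null; python3 a.py
python3 drive.py '[{"turn":0.03,"finger_gap":0}]' >/dev/null; python3 a.py
python3 drive.py '[{"turn":0.03,"finger_gap":0}]' >/dev/null; python3 a.py
python3 drive.py '[{"turn":0.03,"finger_gap":0}]' >/dev/null; python3 a.py
python3 drive.py '[{"turn":0.03,"finger_gap":0}]' >/dev/null; python3 a.py
python3 drive.py '[{"turn":0.03,"finger_gap":0}]' >/dev/null; python3 a.py
done | cut -d' ' -f2- | sed 's/gap.*to/to/;s/ z .*//'
```

```text
tcp [0.5816 0.0107 0.1668] yaw 166.46 F [ 1.38 -1.3   2.8 ] M [-0.191 -0.04   0.147] to axis [-0.0006  0.0005 -0.0002]
tcp [0.5816 0.0107 0.1668] yaw 164.73 F [ 0.63 -1.67  4.2 ] M [-0.134 -0.067  0.156] to axis [-0.0006  0.0004 -0.0002]
tcp [0.5816 0.0108 0.1668] yaw 163.01 F [ 0.2 -1.7  4.2] M [-0.154 -0.081  0.169] to axis [-0.0006  0.0004 -0.0002]
tcp [0.5817 0.0108 0.1668] yaw 161.29 F [-0.15 -0.42  4.28] M [-0.089 -0.128  0.134] to axis [-0.0006  0.0004 -0.0002]
tcp [0.5816 0.0109 0.1668] yaw 159.57 F [-0.38 -0.14  3.36] M [-0.081 -0.104  0.118] to axis [-0.0006  0.0003 -0.0002]
tcp [0.5817 0.0109 0.1668] yaw 157.85 F [0.82 0.14 3.86] M [-0.05  -0.07   0.121] to axis [-0.0005  0.0003 -0.0002]
tcp [0.5817 0.011  0.1668] yaw 156.13 F [ 1.32 -0.86  3.58] M [-0.074 -0.132  0.148] to axis [-0.0005  0.0003 -0.0002]
tcp [0.5817 0.0111 0.1668] yaw 154.41 F [-0.18 -0.67  3.49] M [-0.022 -0.099  0.117] to axis [-0.0005  0.0002 -0.0002]
```

```bash
for i in 1; do
python3 drive.py '[{"turn":0.03,"finger_gap":0}]' >/dev/null; python3 a.py
python3 drive.py '[{"turn":0.03,"finger_gap":0}]' >/dev/null; python3 a.py
python3 drive.py '[{"turn":0.03,"finger_gap":0}]' >/dev/null; python3 a.py
python3 drive.py '[{"turn":0.03,"finger_gap":0}]' >/dev/null; python3 a.py
python3 drive.py '[{"turn":0.03,"finger_gap":0}]' >/dev/null; python3 a.py
python3 drive.py '[{"turn":0.03,"finger_gap":0}]' >/dev/null; python3 a.py
python3 drive.py '[{"turn":0.03,"finger_gap":0}]' >/dev/null; python3 a.py
done | cut -d' ' -f2- | sed 's/gap.*to/to/;s/ z .*//'
```

```text
tcp [0.5818 0.0111 0.1668] yaw 152.68 F [ 0.67 -0.39  4.2 ] M [-0.049 -0.127  0.127] to axis [-0.0005  0.0002 -0.0002]
tcp [0.5818 0.0111 0.1668] yaw 150.96 F [ 0.85 -0.13  3.37] M [ 0.006 -0.145  0.115] to axis [-0.0005  0.0002 -0.0002]
tcp [0.5818 0.0112 0.1668] yaw 149.25 F [0.61 0.22 3.89] M [ 0.042 -0.159  0.143] to axis [-0.0005  0.0001 -0.0002]
tcp [0.5818 0.0112 0.1668] yaw 147.53 F [0.17 1.05 3.47] M [ 0.049 -0.177  0.175] to axis [-0.0005  0.0001 -0.0002]
tcp [0.5819 0.0112 0.1668] yaw 145.81 F [1.21 0.72 3.51] M [ 0.112 -0.212  0.15 ] to axis [-0.0005  0.     -0.0002]
tcp [0.5819 0.0113 0.1668] yaw 144.09 F [1.23 0.52 3.33] M [ 0.089 -0.203  0.162] to axis [-0.0005  0.     -0.0002]
tcp [0.5819 0.0113 0.1668] yaw 142.36 F [0.69 0.6  2.8 ] M [ 0.116 -0.234  0.099] to axis [-0.0005 -0.     -0.0002]
```

```bash
for i in 1; do
python3 drive.py '[{"turn":0.03,"finger_gap":0}]' >/dev/null; python3 a.py
python3 drive.py '[{"turn":0.03,"finger_gap":0}]' >/dev/null; python3 a.py
python3 drive.py '[{"turn":0.03,"finger_gap":0}]' >/dev/null; python3 a.py
python3 drive.py '[{"turn":0.03,"finger_gap":0}]' >/dev/null; python3 a.py
python3 drive.py '[{"turn":0.03,"finger_gap":0}]' >/dev/null; python3 a.py
python3 drive.py '[{"turn":0.03,"finger_gap":0}]' >/dev/null; python3 a.py
done | cut -d' ' -f2- | sed 's/gap.*to/to/;s/ z .*//'
```

```text
tcp [0.582  0.0113 0.1668] yaw 140.64 F [1.83 1.37 3.17] M [ 0.082 -0.18   0.142] to axis [-0.0004 -0.     -0.0002]
tcp [0.582  0.0114 0.1668] yaw 138.92 F [1.07 1.02 3.36] M [ 0.201 -0.23   0.128] to axis [-0.0005 -0.0001 -0.0002]
tcp [0.582  0.0114 0.1668] yaw 137.2 F [0.26 0.57 3.3 ] M [ 0.141 -0.267  0.099] to axis [-0.0005 -0.0001 -0.0002]
tcp [0.5821 0.0114 0.1668] yaw 135.48 F [2.34 1.87 2.35] M [ 0.159 -0.306  0.138] to axis [-0.0005 -0.0002 -0.0002]
tcp [0.5821 0.0115 0.1668] yaw 133.76 F [1.18 0.88 4.23] M [ 0.177 -0.313  0.165] to axis [-0.0005 -0.0002 -0.0002]
tcp [0.5821 0.0115 0.1668] yaw 132.04 F [1.64 1.71 3.75] M [ 0.214 -0.336  0.164] to axis [-0.0005 -0.0002 -0.0002]
```

```bash
for i in 1; do
python3 drive.py '[{"turn":0.03,"finger_gap":0}]' >/dev/null; python3 a.py
python3 drive.py '[{"turn":0.03,"finger_gap":0}]' >/dev/null; python3 a.py
python3 drive.py '[{"turn":0.03,"finger_gap":0}]' >/dev/null; python3 a.py
python3 drive.py '[{"turn":0.03,"finger_gap":0}]' >/dev/null; python3 a.py
python3 drive.py '[{"turn":0.03,"finger_gap":0}]' >/dev/null; python3 a.py
done | cut -d' ' -f2- | sed 's/gap.*to/to/;s/ z .*//'
```

```text
tcp [0.5822 0.0116 0.1668] yaw 130.32 F [2.27 1.21 2.69] M [ 0.27  -0.304  0.11 ] to axis [-0.0005 -0.0003 -0.0002]
tcp [0.5822 0.0116 0.1668] yaw 128.59 F [1.7  2.02 2.51] M [ 0.267 -0.325  0.072] to axis [-0.0005 -0.0003 -0.0002]
tcp [0.5823 0.0116 0.1668] yaw 126.87 F [1.7  1.82 1.7 ] M [ 0.273 -0.382  0.111] to axis [-0.0005 -0.0004 -0.0002]
tcp [0.5823 0.0116 0.1668] yaw 125.14 F [2.38 1.43 2.34] M [ 0.281 -0.318  0.003] to axis [-0.0005 -0.0004 -0.0002]
tcp [0.5824 0.0117 0.1668] yaw 123.42 F [2.99 2.13 2.18] M [ 0.32  -0.363  0.025] to axis [-0.0005 -0.0004 -0.0002]
```

```bash
for i in 1; do
python3 drive.py '[{"turn":0.02,"finger_gap":0}]' >/dev/null; python3 a.py
python3 drive.py '[{"turn":0.02,"finger_gap":0}]' >/dev/null; python3 a.py
python3 drive.py '[{"turn":0.02,"finger_gap":0}]' >/dev/null; python3 a.py
python3 drive.py '[{"turn":0.02,"finger_gap":0}]' >/dev/null; python3 a.py
python3 drive.py '[{"turn":0.02,"finger_gap":0}]' >/dev/null; python3 a.py
done | cut -d' ' -f2- | sed 's/gap.*to/to/;s/ z .*//'
```

```text
tcp [0.5824 0.0116 0.1668] yaw 122.25 F [4.21 3.02 1.85] M [ 0.547 -0.555  0.003] to axis [-0.0005 -0.0004 -0.0002]
tcp [0.5824 0.0116 0.1668] yaw 121.07 F [3.41 5.17 1.81] M [ 0.811 -0.651  0.06 ] to axis [-0.0005 -0.0004 -0.0002]
tcp [0.5824 0.0116 0.1668] yaw 119.93 F [3.35 4.75 1.53] M [ 0.86  -0.725  0.227] to axis [-0.0005 -0.0004 -0.0002]
tcp [0.5824 0.0116 0.1668] yaw 118.83 F [3.48 4.69 2.02] M [ 0.875 -0.679  0.341] to axis [-0.0005 -0.0004 -0.0002]
tcp [0.5825 0.0117 0.1668] yaw 117.68 F [4.44 3.86 1.56] M [ 0.821 -0.734  0.311] to axis [-0.0005 -0.0005 -0.0002]
```

```bash
for i in 1; do
python3 drive.py '[{"dy":0.0008,"turn":-0.055,"finger_gap":0},{"dy":0.0008,"turn":-0.055,"finger_gap":0},{"dy":0.0008,"turn":-0.055,"finger_gap":0}]' >/dev/null; python3 a.py
python3 drive.py '[{"dz":0.001,"finger_gap":0},{"dz":0.001,"finger_gap":0}]' >/dev/null; python3 a.py
python3 drive.py '[{"dz":0.001,"finger_gap":0},{"dz":0.001,"finger_gap":0}]' >/dev/null; python3 a.py
done | cut -d' ' -f2- | sed 's/gap.*to/to/;s/ z .*//'
```

```text
tcp [0.5825 0.0116 0.1668] yaw 120.74 F [2.78 4.98 1.7 ] M [ 0.933 -0.582 -0.008] to axis [-0.0005 -0.0005 -0.0002]
tcp [0.5825 0.0116 0.166 ] yaw 120.74 F [2.85 4.45 4.49] M [ 0.882 -0.486 -0.056] to axis [-0.0005 -0.0005 -0.001 ]
tcp [0.5825 0.0117 0.1651] yaw 120.74 F [2.64 4.97 4.13] M [ 0.961 -0.518 -0.032] to axis [-0.0005 -0.0005 -0.0019]
```

```bash
for i in 1; do
python3 drive.py '[{"dz":0.001,"finger_gap":0},{"dz":0.001,"finger_gap":0}]' >/dev/null; python3 a.py
python3 drive.py '[{"dz":0.001,"finger_gap":0},{"dz":0.001,"finger_gap":0}]' >/dev/null; python3 a.py
python3 drive.py '[{"dz":0.001,"finger_gap":0},{"dz":0.001,"finger_gap":0}]' >/dev/null; python3 a.py
done | cut -d' ' -f2- | sed 's/gap.*to/to/;s/ z .*//'
```

```text
tcp [0.5825 0.0117 0.1641] yaw 120.74 F [2.   5.25 4.83] M [ 0.953 -0.504 -0.02 ] to axis [-0.0005 -0.0005 -0.0029]
tcp [0.5825 0.0117 0.1632] yaw 120.74 F [1.97 5.03 4.58] M [ 0.898 -0.393  0.021] to axis [-0.0005 -0.0005 -0.0038]
tcp [0.5825 0.0117 0.1622] yaw 120.74 F [2.48 4.41 6.03] M [ 0.925 -0.473 -0.007] to axis [-0.0005 -0.0005 -0.0048]
```

The knob is going into the slot at spring force only, so I'll continue down.

```bash
for i in 1; do
python3 drive.py '[{"dz":0.001,"finger_gap":0},{"dz":0.002,"finger_gap":0},{"dz":0.002,"finger_gap":0}]' >/dev/null; python3 a.py
python3 drive.py '[{"dz":0.001,"finger_gap":0},{"dz":0.002,"finger_gap":0},{"dz":0.002,"finger_gap":0}]' >/dev/null; python3 a.py
python3 drive.py '[{"dz":0.001,"finger_gap":0},{"dz":0.002,"finger_gap":0},{"dz":0.002,"finger_gap":0}]' >/dev/null; python3 a.py
done | cut -d' ' -f2- | sed 's/gap.*to/to/;s/ z .*//'
```

```text
tcp [0.5825 0.0117 0.1603] yaw 120.74 F [2.73 5.07 5.73] M [ 0.956 -0.443 -0.036] to axis [-0.0005 -0.0005 -0.0067]
tcp [0.5825 0.0117 0.1584] yaw 120.74 F [1.96 4.61 7.23] M [ 0.971 -0.372 -0.03 ] to axis [-0.0005 -0.0005 -0.0086]
tcp [0.5825 0.0117 0.1565] yaw 120.74 F [1.83 3.81 7.8 ] M [ 0.899 -0.365 -0.01 ] to axis [-0.0005 -0.0005 -0.0105]
```

```bash
for i in 1; do
python3 drive.py '[{"dz":0.001,"finger_gap":0},{"dz":0.002,"finger_gap":0},{"dz":0.002,"finger_gap":0}]' >/dev/null; python3 a.py
python3 drive.py '[{"dz":0.0006,"finger_gap":0},{"dz":0.0006,"finger_gap":0}]' >/dev/null; python3 a.py
python3 drive.py '[{"dz":0.0004,"finger_gap":0},{"dz":0.0004,"finger_gap":0}]' >/dev/null; python3 a.py
done | cut -d' ' -f2- | sed 's/gap.*to/to/;s/ z .*//'
```

```text
tcp [0.5825 0.0117 0.1546] yaw 120.74 F [1.58 5.31 6.91] M [ 0.965 -0.351 -0.046] to axis [-0.0005 -0.0005 -0.0124]
tcp [0.5825 0.0117 0.1541] yaw 120.74 F [1.61 4.23 8.77] M [ 0.968 -0.333 -0.022] to axis [-0.0005 -0.0005 -0.0129]
tcp [0.5825 0.0117 0.1538] yaw 120.75 F [1.31 5.13 9.57] M [ 0.958 -0.277 -0.034] to axis [-0.0005 -0.0005 -0.0132]
```

```bash
for i in 1; do
python3 drive.py '[{"dz":0.0004,"finger_gap":0},{"dz":0.0004,"finger_gap":0}]' >/dev/null; python3 a.py
python3 drive.py '[{"dz":0.0004,"finger_gap":0},{"dz":0.0004,"finger_gap":0}]' >/dev/null; python3 a.py
done | cut -d' ' -f2- | sed 's/gap.*to/to/;s/ z .*//'
```

```text
tcp [0.5825 0.0117 0.1534] yaw 120.74 F [0.92 5.24 7.96] M [ 0.961 -0.317 -0.025] to axis [-0.0005 -0.0005 -0.0136]
tcp [0.5825 0.0117 0.1532] yaw 120.75 F [0.6  4.99 9.39] M [ 0.939 -0.233 -0.047] to axis [-0.0005 -0.0005 -0.0138]
```

```bash
for i in 1; do
python3 drive.py '[{"dz":0.0004,"finger_gap":0},{"dz":0.0004,"finger_gap":0}]' >/dev/null; python3 a.py
python3 drive.py '[{"dz":0.0004,"finger_gap":0},{"dz":0.0004,"finger_gap":0}]' >/dev/null; python3 a.py
done | cut -d' ' -f2- | sed 's/gap.*to/to/;s/ z .*//'
```

```text
tcp [0.5825 0.0117 0.1532] yaw 120.75 F [ 1.04  5.72 12.27] M [ 0.93  -0.116 -0.014] to axis [-0.0005 -0.0005 -0.0138]
tcp [0.5825 0.0117 0.1532] yaw 120.75 F [ 0.07  5.23 13.92] M [ 0.979 -0.096 -0.044] to axis [-0.0005 -0.0005 -0.0138]
```

The knob bottoms out at about 13.6 mm of travel with 14 N, so it is fully in. Now I'll turn on by about 0.33 rad.

```bash
for i in 1; do
python3 drive.py '[{"turn":0.04,"finger_gap":0},{"turn":0.04,"finger_gap":0}]' >/dev/null; python3 a.py
python3 drive.py '[{"turn":0.04,"finger_gap":0}]' >/dev/null; python3 a.py
python3 drive.py '[{"turn":0.04,"finger_gap":0}]' >/dev/null; python3 a.py
python3 drive.py '[{"turn":0.04,"finger_gap":0}]' >/dev/null; python3 a.py
done | cut -d' ' -f2- | sed 's/gap.*to/to/;s/ z .*//'
```

```text
tcp [0.5825 0.0117 0.1532] yaw 118.51 F [-0.27  5.61 13.44] M [ 0.926 -0.039  0.171] to axis [-0.0005 -0.0005 -0.0138]
tcp [0.5826 0.0117 0.1532] yaw 116.25 F [ 1.18  5.87 12.96] M [ 1.041 -0.026  0.456] to axis [-0.0005 -0.0005 -0.0138]
tcp [0.5827 0.0118 0.1532] yaw 113.88 F [ 1.41  5.23 13.84] M [ 0.991 -0.1    0.227] to axis [-0.0005 -0.0006 -0.0138]
tcp [0.5827 0.0118 0.1532] yaw 111.56 F [ 0.34  5.91 12.39] M [ 0.969 -0.111  0.186] to axis [-0.0006 -0.0006 -0.0138]
```

```bash
for i in 1; do
python3 drive.py '[{"turn":0.04,"finger_gap":0}]' >/dev/null; python3 a.py
python3 drive.py '[{"turn":0.04,"finger_gap":0}]' >/dev/null; python3 a.py
python3 drive.py '[{"turn":0.04,"finger_gap":0}]' >/dev/null; python3 a.py
python3 drive.py '[{"turn":0.04,"finger_gap":0},{"turn":0.04,"finger_gap":0}]' >/dev/null; python3 a.py
python3 drive.py '[{"dz":-0.0008,"turn":0.02,"finger_gap":0},{"dz":-0.0015,"turn":0.02,"finger_gap":0},{"dz":-0.0015,"turn":0.02,"finger_gap":0}]' >/dev/null; python3 a.py
done | cut -d' ' -f2- | sed 's/gap.*to/to/;s/ z .*//'
```

```text
tcp [0.5828 0.0118 0.1532] yaw 109.25 F [ 0.19  5.25 13.75] M [ 1.056 -0.179  0.077] to axis [-0.0006 -0.0007 -0.0138]
tcp [0.5829 0.0118 0.1532] yaw 106.94 F [ 1.39  6.21 13.99] M [ 1.011 -0.171  0.123] to axis [-0.0006 -0.0008 -0.0138]
tcp [0.583  0.0118 0.1532] yaw 104.65 F [ 1.38  5.07 13.17] M [ 1.034 -0.16   0.165] to axis [-0.0006 -0.0008 -0.0138]
tcp [0.5831 0.0118 0.1532] yaw 102.37 F [ 1.67  5.89 14.2 ] M [ 1.044 -0.217 -0.114] to axis [-0.0006 -0.0009 -0.0138]
tcp [0.5831 0.0119 0.154 ] yaw 101.28 F [2.32 5.71 8.71] M [ 1.011 -0.474  0.034] to axis [-0.0007 -0.0009 -0.013 ]
```

```bash
for i in 1; do
python3 drive.py '[{"dz":-0.0005,"finger_gap":0},{"dz":-0.001,"finger_gap":0},{"dz":-0.001,"finger_gap":0}]' >/dev/null; python3 a.py
python3 drive.py '[{"finger_gap":0.25},{"finger_gap":0.4},{"finger_gap":0.5},{"finger_gap":0.5},{"finger_gap":0.5}]' >/dev/null; python3 a.py
done | cut -d' ' -f2-
```

```text
tcp [0.5831 0.0118 0.1549] yaw 101.27 F [2.3  5.47 8.69] M [ 1.059 -0.427  0.022] gap 0.159 g 44.6 to axis [-0.0007 -0.0009 -0.0121] z [ 0.0031  0.0017 -1.    ]
tcp [0.5816 0.0106 0.1532] yaw 101.33 F [ 0.2  -0.71 -0.63] M [-0.004  0.082 -0.019] gap 0.501 g 0.0 to axis [ 0.0003  0.0007 -0.0138] z [-1.3e-03 -1.0e-04 -1.0e+00]
```

```bash
python3 drive.py '[{"dz":-0.02,"finger_gap":0.5},{"dz":-0.05,"finger_gap":0.5},{"dz":-0.1,"finger_gap":0.5},{"dz":-0.13,"finger_gap":0.5},{"dx":-0.04,"dz":-0.13,"finger_gap":0.5},{"dx":-0.07,"dz":-0.13,"finger_gap":0.5},{"dx":-0.07,"dz":-0.13,"finger_gap":0.5},{"dx":-0.07,"dz":-0.13,"finger_gap":0.5},{"dx":-0.07,"dz":-0.13,"finger_gap":0.5}]' ; python3 w.py 5|head -2
python3 - <<'E'
from h import *
s=dict(np.load("w5.npz")); c=cam(s,s["tcp"],s["rot"]); p=s["pixels"]
d=s["range_z"]; K,R,o=c; v,u=np.mgrid[:400,:640]
X=(np.stack([u,v,np.ones_like(u)],-1)@np.linalg.inv(K).T*d[...,None])@R.T+o
m=red(p)&(np.hypot(X[...,0]-.582,X[...,1]-.011)<.03)&(d>0)
t=X[m]; print(len(t),np.median(t,axis=0)); 
q=t[:,:2].mean(0)-[.5823,.011]; print("red dir",np.degrees(np.arctan2(q[1],q[0])))
from station import manip
a=manip.snapshot("scene")["pixels"]; cv2.imwrite("pics/cmp.png",np.hstack([p[:300,120:520],cv2.resize(a[150:330,250:450],(333,300))])[:,:,::-1])
E
```

```text
t: 15.25
tcp_pos: [0.5952, -0.057, 0.2831]
tool_rot: [0.634, 0.774, -0.0, -0.001]
force: [0.6, -0.6, 0.4]
finger_gap: 0.499
gripper_force: 0.0
15.25 [ 0.59516279 -0.05700673  0.28311205] [-2.82432339e-01  4.59139049e-01  1.46774188e+00  4.62782797e-04
  1.21642243e+00 -4.80893296e-01] [-0.19700204  0.98040237  0.00117589]
112 [ 0.58532391 -0.00073519  0.16247481]
red dir -75.49036502101666
```

View pics/cmp.png

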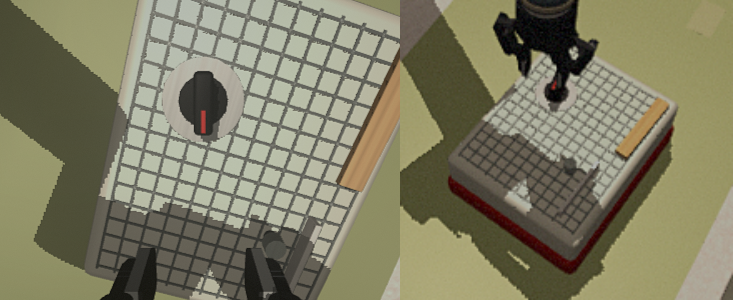

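The left half shows the bar at (203,100), turned with its red end down at (203,122). Its top is at z = 0.1625, about 11.8 mm lower than before, so the knob stays down after release. The wooden strip hasn't moved and the gripper is clear of everything.

```bash
python3 -c "
from station import manip
print(manip.sign_off())"
```

```text
the job is handed in; nothing more can be done
None
```

The grid top is locked: the knob went fully in at the notch, turned on about 0.34 rad and stayed down about 11.8 mm after release; peak push was about 14 N, the wood strip was unmoved in the last view (table items not re-checked), and the job was handed in at about 15 s.

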